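Crate the plaster mould and hang its core rod through the guide hole

TASK

Stand the plaster mould upright in the one free cell of the divided crate, the one with the cork pad, and let go of it. Then take the core rod from its stand by the wooden handle, lower it through the guide hole in the top of the mould without the rod ever touching the mould, and finish while still holding it upright and centred in the hole, its tip about half-way down inside the mould, as if a colleague were now to pour the plaster. Leave the two jars standing in their cells.

Things in the scene. Friction and masses are not known exactly. Their poses are not given: they have to be found in the camera images.
- crate: open plywood crate fixed to the worktop, 88 x 254 x 40 mm (x, y, z), walls and floor 5 mm thick, divided into three square cells of 78 mm in a row along its own y; cell centres at y = -83, 0 and +83 mm in its frame. Origin: centre of its underside; z up
- pad: round cork pad, 68 mm across, 4 mm thick, fixed in the middle of the free cell. Origin: centre of its underside, on the crate's floor (5 mm above the worktop); its top is 9 mm above the worktop
- mould_center (a point): the loose plaster mould, a round white upright pot 58 mm across and 95 mm tall, 0.15 to 0.3 kg, with a closed bottom (8 mm thick) and a 25 mm thick top cap pierced by the guide hole, 20 mm across; below the cap the cavity is 42 mm across; the inner floor is 87 mm below the top. It stands on the worktop at the start. This point: its centre, half-way up (47.5 mm above its underside); z up along its axis. It stands clear of the crate's walls with its upper 64 mm once in the cell
- mould_mouth (a point): centre of the guide hole at the mould's top face, 47.5 mm above its centre; z up along its axis
- rod_grip (a point): the loose core rod, 0.05 to 0.1 kg: a steel shank 8 mm across and 95 mm long under a round wooden handle 24 mm across and 50 mm tall. This point: centre of the handle, 25 mm above the handle's underside, 120 mm above the tip; z up along the rod. At the start it hangs upright in the stand, the handle's underside resting on the stand's top
- rod_tip (a point): lower end of the rod's shank, on its axis
- rod_stand: small fixed wooden stand, 64 x 60 mm, 110 mm tall: a base, two steel posts and a top plate 36 x 56 mm with a 13 mm hole in its middle, through which the rod's shank hangs. Origin: centre of its underside. The rod must rise 95 mm to leave the plate
- jar_a_center (a point): a screw-lid slip jar, 65 mm across, 92 mm tall, loose, standing in one of the crate's cells; point at its centre, 46 mm above its underside
- jar_b_center (a point): a second jar like it in another cell; point at its centre, 46 mm above its underside
Mind the look-alikes: they are no part of the job. What is meant by the part that bears rod_grip is not red, and is the larger of those in its own colour.

How it is judged:
By the outcome, as a careful person would: the job done as asked, in the order asked, and still so for the second after the job is handed in, while the arm keeps its last pose, push and grip.
It also fails if it takes over 64 s, if anything falls off the work surface, if the arm or the gripper's body presses on something with over 40 N, if the wrist force passes 120 N, or if a joint passes its speed limit or range.

ROBOT

A 6-joint arm with a two-finger parallel gripper is mounted at the origin on a cart in front of the work surface, level with it; the furniture and walls round the work are solid. World frame = base frame: x ahead of the robot, y to its left, z up, the work surface at z = 0. Lengths are in m, angles in degrees, forces in N, time in s.
With the tool pointing down it reaches from about 0.275 to 0.825 m from the base axis. Payload 5.2 kg.
Tool frame: the origin (TCP) lies midway between the tips of the shut fingers; the grasp point (between the pads) lies 19 mm behind it; z points along the fingers, y is the line along which they close (so a half turn about z gives the same grasp; the last joint's range is limited). The gripper opens to 93 mm and grips with 3 to 60 N. Pads are 15 mm wide; open, the fingers measure 128 mm over their backs; the gripper's body (75 mm by 188 mm) begins 65 mm behind the grasp point.
Start: joints at [54.213, 14.817, 87.949, -0, 77.235, -11.62], TCP at [0.225, 0.502, 0.219] pointing down, gripper open.
Joint ranges: [-179.93, 179.93], [-52.35, 119.4], [10.71, 147.94], [-69.91, 249.91], [12.55, 155.21], [-178.61, 178.61]. Speed limits (degrees/s): [147.25, 147.25, 180, 180, 180, 180].

INTERFACE

Orientations are given as a 3x3 rotation matrix whose columns are the frame's x, y, z axes.
In Python, from station import status, cams, manip gives the robot as it stands. The module is installed in compiled form; this text tells all that it offers.
- The arm moves only by the shell command python3 -m jog 'ROWS'. ROWS is JSON, a list of rows, each an object of numbers: "fingers": the opening in per cent of the stroke, from 0 (shut) to 100 (fully open); "tx", "ty", "tz": the shift along the tool's x, y, z in mm; "yaw": the turn about the tool's z in degrees. In form: [{"fingers": .., "tx": .., "ty": .., "tz": .., "yaw": ..}, ...]. A call has exactly 8 rows; each row is the pose to reach, as a shift and turn from the pose commanded when the call began, along the tool's axes at that moment; what a row does not reach only later rows make up. A row lasts 1/10 s, in which the tool goes at most 50 mm and 8.59 degrees, less where a joint would pass 70% of its speed; a pose out of reach is approached as far as the arm can. A call with a gripper value outside its range is refused whole. The fingers move at their own pace and stop on an object; the grip force is fixed at half the most. Time passes only in rows, so rows that repeat a pose let the fingers close, or fill a call up. It gives the time, the measured TCP pose, the force, the opening and the grip force at its end, in the units of the state.
- status.state(): the state, without advancing time (a new reading comes with each control period).
- cams.camera(name): name is "side" or "top"; returns the picture (384x512x3 uint8, blue, green, red); there is no depth.
- cams.camera_info(name): a dict with "K" (3x3 intrinsics, pixels), "k1" (the pictures are not rectified: a ray, as slopes to the right and down, at radius r is drawn at 1 + k1 r^2 times it, then the intrinsics apply), "R" (3x3) and "t" (3): a world point X has camera coordinates R X + t. Camera axes: x right, y down, z forward; pixel columns grow to the right and rows downward; lengths in m; the calibration is good to about 2 mm. A picture is of the moment at which its call begins. camera_info takes no time and is no camera call.
- manip.close_job(): hands the job in; it is judged then, once.
The state is a dict: "time": time; "joint_positions": joint angles; "qd": joint speeds; "joint_efforts": joint torques, N m; "ee_pos": TCP position; "ee_rot": TCP orientation; "wrist_force": force on the tool from outside, world axes, zero at the start; "torque": the same for the moment, N m; "gripper_width": finger opening in m; "finger_force": force on a finger pad.
Only numpy, scipy, OpenCV 4.12 (cv2) and the standard library are available. Lean on these libraries where they do the work, as an engineer would, in place of code of your own. Each camera call takes 0.05 s, during which the arm holds its last target. There are 200 camera calls.

## Working session

There is one attempt and no reset: what is moved stays moved. The work goes in short steps, Python scripts to look and compute and a shell command to move; the robot and the scene stay as the last step left them, time stands still between calls to the robot, and variables do not carry over. Pictures are saved under pics/ and viewed, at most 10 in all, crops included, and the job is handed in when it is done.

```bash
mkdir -p pics; python3 - <<'E'
from station import status,cams
import cv2,numpy as np
for n in("side","top"):
    cv2.imwrite(f"pics/{n}0.png",cams.camera(n)); i=cams.camera_info(n); print(n,{k:np.round(v,4).tolist() for k,v in i.items()})
s=status.state(); print(s)
E
```

```text
side {'K': [[482.3813, 0.0, 249.1956], [0.0, 482.3813, 193.4351], [0.0, 0.0, 1.0]], 'k1': -0.056, 'R': [[-0.9995, 0.0294, -0.0123], [0.0241, 0.4468, -0.8943], [-0.0208, -0.8941, -0.4473]], 't': [0.4883, -0.0001, 1.0867]}
top {'K': [[406.1887, 0.0, 252.6975], [0.0, 406.1887, 189.032], [0.0, 0.0, 1.0]], 'k1': -0.0482, 'R': [[0.1133, -0.9935, 0.0057], [-0.9612, -0.1111, -0.2525], [0.2515, 0.0232, -0.9676]], 't': [0.1454, 0.5298, 0.8299]}
{'time': 0.1, 'joint_positions': array([ 5.42120818e+01,  1.48543254e+01,  8.80019111e+01,  2.29540350e-03,
        7.72344364e+01, -1.16211732e+01]), 'qd': array([-0.11596443, -0.00679318, -0.10989809,  0.04066883, -0.02273609,
        0.02535431]), 'joint_efforts': array([ 1.14376613e-03, -4.38208652e+01, -2.84645212e+01,  7.18659139e-02,
        3.61646467e-02, -9.69482448e-05]), 'ee_pos': array([0.22486904, 0.50142255, 0.21792824]), 'ee_rot': array([[-9.12354078e-01,  4.09400928e-01, -9.57143193e-04],
       [ 4.09401891e-01,  9.12353277e-01, -1.26088750e-03],
       [ 3.57044217e-04, -1.54223208e-03, -9.99998747e-01]]), 'wrist_force': array([ 0.72652646, -0.42322307,  1.01951127]), 'torque': array([-0.02407235, -0.03239737, -0.01859961]), 'finger_force': 0.0, 'gripper_width': 0.09324237409612983}
```

View pics/side0.png

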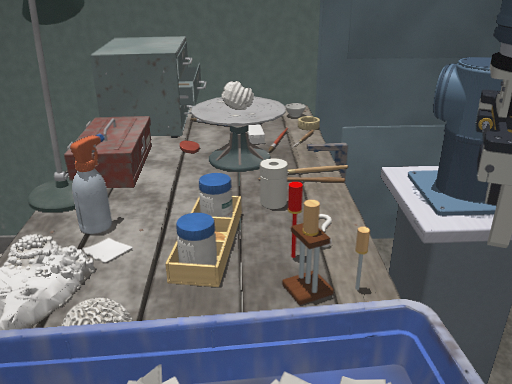

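View pics/top0.png

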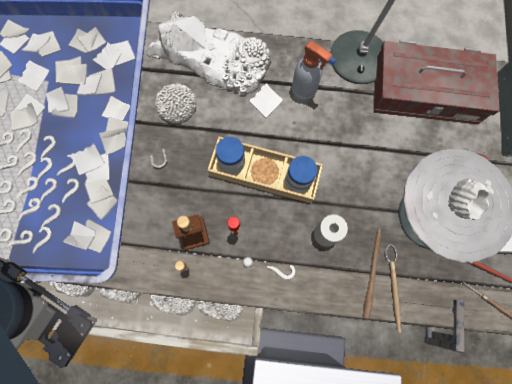

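The side view shows the crate with jars at (197,238) and (215,190), the mould at (274,183), the stand with rod at (311,215), a red decoy at (295,197) and a small tan decoy at (363,240). In the top view the pad is at (265,171), in the middle cell. The mould hole is at about (333,229) and the handle top at (183,222).

```bash
cat > h.py <<'E'
import cv2,numpy as np
from station import status,cams
def ray(n,uv):
    i=cams.camera_info(n);K,R,t=map(np.array,(i["K"],i["R"],i["t"]))
    u=(np.array(uv,float)-K[:2,2])/K[0,0]; p=u.copy()
    for _ in range(20): p=u/(1+i["k1"]*(p@p))
    return -R.T@t, R.T@np.array([*p,1.])
def onz(n,uv,z):
    c,d=ray(n,uv); return c+d*(z-c[2])/d[2]
def two(uv1,uv2):
    c,d=ray("top",uv1);e,f=ray("side",uv2)
    s=np.linalg.lstsq(np.c_[d,-f],e-c,rcond=None)[0]; a,b=c+d*s[0],e+f*s[1]
    return (a+b)/2,np.linalg.norm(a-b)*1e3
def proj(n,X):
    i=cams.camera_info(n);K,R,t=map(np.array,(i["K"],i["R"],i["t"]))
    x=R@X+t;p=x[:2]/x[2];return K[0,0]*p*(1+i["k1"]*(p@p))+K[:2,2]
def blobs(mask,amin=20):
    n,l,s,c=cv2.connectedComponentsWithStats(mask.astype(np.uint8)); return [(s[k].tolist(),c[k].round(1).tolist()) for k in range(1,n) if s[k,4]>=amin]
E
python3 - <<'E'
from h import *
t=cv2.imread("pics/top0.png");s=cv2.imread("pics/side0.png")
for n,im in(("top",t),("side",s)):
    h=cv2.cvtColor(im,cv2.COLOR_BGR2HSV)
    H,S,V=[h[...,k].astype(int) for k in range(3)]
    roi=np.zeros(H.shape,bool)
    if n=="top": roi[120:290,150:360]=1
    else: roi[140:305,150:380]=1
    print(n,"blue",blobs((H>100)&(H<125)&(S>130)&roi))
    print("tan",blobs((H>10)&(H<25)&(S>90)&(V>110)&roi))
    print("white",blobs((S<25)&(V>185)&roi))
    if n=="top":
        print("hole",blobs((V<150)[219:240,322:345],10))
a=cv2.resize(t[125:285,150:360],None,fx=3.6,fy=3.6,interpolation=cv2.INTER_CUBIC);cv2.imwrite("pics/tc.png",a)
a=cv2.resize(s[150:305,150:390],None,fx=3.3,fy=3.3,interpolation=cv2.INTER_CUBIC);cv2.imwrite("pics/sc.png",a)
E
```

```text
top blue [([217, 137, 27, 28, 578], [229.6, 150.4]), ([289, 157, 28, 27, 600], [302.5, 169.8])]
tan [([223, 144, 67, 46, 903], [262.7, 168.5]), ([209, 154, 13, 21, 71], [214.7, 166.2]), ([300, 172, 19, 28, 78], [310.8, 189.9]), ([278, 178, 21, 18, 56], [286.3, 188.9]), ([176, 216, 16, 13, 114], [182.6, 221.4]), ([175, 261, 10, 10, 51], [179.7, 265.2])]
white [([321, 215, 27, 26, 486], [333.6, 227.5]), ([244, 258, 8, 8, 52], [247.5, 261.5]), ([267, 265, 28, 14, 137], [283.3, 271.9])]
hole [([8, 4, 9, 9, 62], [11.8, 8.4]), ([0, 16, 5, 5, 15], [1.3, 18.7])]
side blue [([199, 173, 32, 21, 552], [214.4, 183.0]), ([177, 213, 37, 27, 853], [195.0, 226.0])]
tan [([295, 165, 53, 7, 113], [320.2, 167.9]), ([300, 177, 45, 4, 108], [324.6, 178.5]), ([166, 196, 75, 91, 1701], [203.0, 257.5]), ([191, 198, 8, 15, 31], [195.0, 205.7]), ([293, 200, 31, 42, 616], [309.8, 220.1]), ([288, 209, 14, 5, 28], [293.7, 211.6]), ([356, 227, 14, 27, 301], [362.4, 240.1]), ([284, 276, 26, 22, 201], [296.0, 286.7])]
white [([261, 159, 26, 10, 188], [273.4, 163.4]), ([319, 214, 12, 17, 75], [325.2, 220.6])]
```

View pics/tc.png

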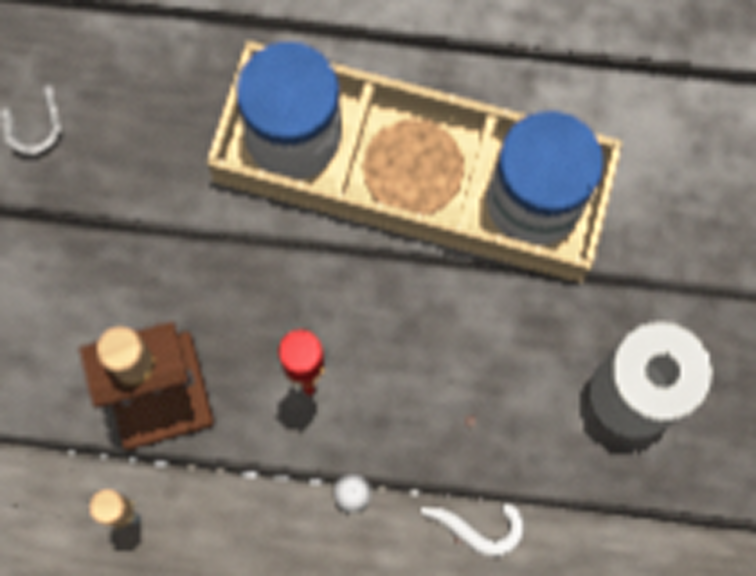

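View pics/sc.png

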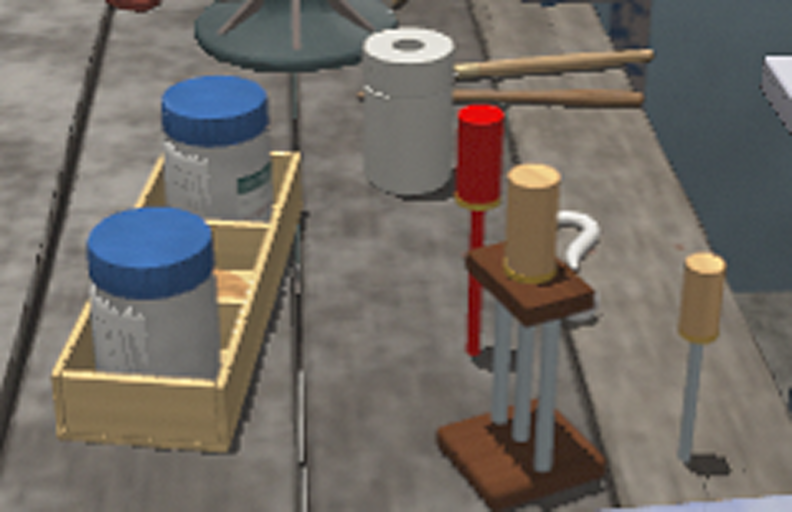

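The crops show the following:
- **Mould:** hole at crop (662,369) in the top view and (408,44) in the side view.
- **Rod:** handle top at (120,347) in the top view and (534,176) in the side view.
- **Pad:** at (413,165) in the top view.
- **Lids:** at (288,90) and (552,162) in the top view.

```bash
python3 - <<'E'
from h import *
T=lambda x,y:((x+.5)/3.6-.5+150,(y+.5)/3.6-.5+125)
S=lambda x,y:((x+.5)/3.3-.5+150,(y+.5)/3.3-.5+150)
print("mould",onz("top",T(662,370),.095),onz("side",S(408,45),.095),two(T(662,370),S(408,45)))
print("rodtop",onz("top",T(120,347),.16),onz("side",S(534,176),.16),two(T(120,347),S(534,176)))
print("red",onz("top",T(301,352),.15),two(T(301,352),S(481,115)))
print("small",two(T(108,507),S(705,262)))
print("pad",onz("top",T(413,165),.009))
a,b=onz("top",T(288,90),.097),onz("top",T(552,162),.097)
print("jars",a,b,two(T(288,90),S(150,238)),two(T(552,162),S(215,95)))
c=[onz("top",T(*p),.04) for p in((250,44),(619,143),(585,262),(210,164))]
print("corners",c,np.mean(c,0)); v=c[0]-c[1]+c[3]-c[2];print("crate y dir deg",np.degrees(np.arctan2(v[1],v[0])))
p=[onz("top",T(*p),.11) for p in((81,347),(174,324),(187,378),(97,404))];print("plate",p,np.mean(p,0))
s=status.state();R=s["ee_rot"];X=np.array([onz("top",T(662,370),.095)[:2]]) 
m=np.array([*X[0],.0+.095]);print("tool delta to mould mouth",R.T@(m-s["ee_pos"])*1e3)
E
```

```text
mould [0.43948869 0.02660374 0.095     ] [0.43745168 0.0250946  0.095     ] (array([0.43843675, 0.02697317, 0.09603926]), np.float64(1.7151611276427594))
rodtop [0.4066329  0.32954538 0.16      ] [0.40425313 0.33024663 0.16      ] (array([0.40541343, 0.32978692, 0.16003881]), np.float64(2.4610792635259875))
red [0.41683805 0.23312408 0.15      ] (array([0.41708542, 0.23358382, 0.14463699]), np.float64(1.3258563885414476))
small (array([0.32348007, 0.33121459, 0.11343571]), np.float64(1.424599448093174))
pad [0.57368499 0.18385933 0.009     ]
jars [0.58491824 0.26451237 0.097     ] [0.55771648 0.10102045 0.097     ] (array([0.58484966, 0.26465872, 0.09575866]), np.float64(0.9710665841026307)) (array([0.55737842, 0.10112884, 0.09813201]), np.float64(0.05966974934363923))
corners [array([0.6342541 , 0.29882775, 0.04      ]), array([0.59412511, 0.05338215, 0.04      ]), array([0.51287145, 0.06921867, 0.04      ]), array([0.54971117, 0.31320968, 0.04      ])] [0.57274046 0.18365956 0.04      ]
crate y dir deg 81.0628713977835
plate [array([0.41194266, 0.36114178, 0.11      ]), array([0.43135818, 0.31013546, 0.11      ]), array([0.40126528, 0.2982101 , 0.11      ]), array([0.38063421, 0.34682433, 0.11      ])] [0.40630008 0.32907792 0.11      ]
tool delta to mould mouth [-390.2447205  -345.14742543  123.32136077]
```

```bash
python3 -m jog '[{"fingers":100,"tx":-35,"ty":-31,"tz":0,"yaw":8},{"fingers":100,"tx":-70,"ty":-62,"tz":0,"yaw":16},{"fingers":100,"tx":-105,"ty":-93,"tz":0,"yaw":24},{"fingers":100,"tx":-140,"ty":-125,"tz":0,"yaw":32},{"fingers":100,"tx":-175,"ty":-156,"tz":0,"yaw":40},{"fingers":100,"tx":-210,"ty":-187,"tz":0,"yaw":48},{"fingers":100,"tx":-240,"ty":-214,"tz":0,"yaw":56},{"fingers":100,"tx":-260,"ty":-231,"tz":0,"yaw":64}]'
cat >> h.py <<'E'
def go(x,y,z,ang):
    "remaining shift in tool axes (mm), yaw (deg) so that TCP is at x,y,z with tool y at world angle ang"
    s=status.state();R=s["ee_rot"];d=R.T@(np.array([x,y,z])-s["ee_pos"])*1e3
    a=np.degrees(np.arctan2(R[1,1],R[0,1])); print("shift",d.round(1),"yaw",round((a-ang+90)%180-90,2),"ang",a.round(2),"pos",s["ee_pos"].round(4),"F",s["wrist_force"].round(1),"w",round(s["gripper_width"],4),s["finger_force"],"t",s["time"])
E
python3 -c "
from h import *
go(.4385,.026,.12,-9)"
```

```text
time: 0.9
ee_pos: [0.3683, 0.1822, 0.2185]
ee_rot: [[-0.024, 1.0, -0.0], [1.0, 0.024, -0.001], [-0.001, -0.0, -1.0]]
wrist_force: [-0.7, 0.5, -0.8]
gripper_width: 0.0925
finger_force: 0.0
shift [-157.8   66.4   98.6] yaw 10.39 ang 1.39 pos [0.3683 0.1822 0.2185] F [-0.7  0.5 -0.8] w 0.0925 0.0 t 0.9
```

```bash
python3 -m jog '[{"fingers":100,"tx":-40,"ty":17,"tz":0,"yaw":4},{"fingers":100,"tx":-80,"ty":34,"tz":0,"yaw":8},{"fingers":100,"tx":-120,"ty":51,"tz":0,"yaw":10.4},{"fingers":100,"tx":-158,"ty":66,"tz":20,"yaw":10.4},{"fingers":100,"tx":-158,"ty":66,"tz":50,"yaw":10.4},{"fingers":100,"tx":-158,"ty":66,"tz":80,"yaw":10.4},{"fingers":100,"tx":-158,"ty":66,"tz":98,"yaw":10.4},{"fingers":100,"tx":-158,"ty":66,"tz":98,"yaw":10.4}]' >/dev/null
python3 -c "
from h import *
go(.4385,.026,.049,-9)
t=cams.camera('top');s=cams.camera('side')
a=cv2.resize(t[170:290,260:400],(560,480),interpolation=2);b=cv2.resize(s[100:220,215:335],(480,480),interpolation=2)
cv2.imwrite('pics/m1.png',cv2.resize(np.hstack([a,b]),None,fx=.75,fy=.75))"
```

```text
shift [-2.7  3.  69.1] yaw 0.4 ang -8.6 pos [0.4364 0.029  0.1181] F [ 0.7 -0.3  0.3] w 0.0929 0.0 t 1.7
```

View pics/m1.png

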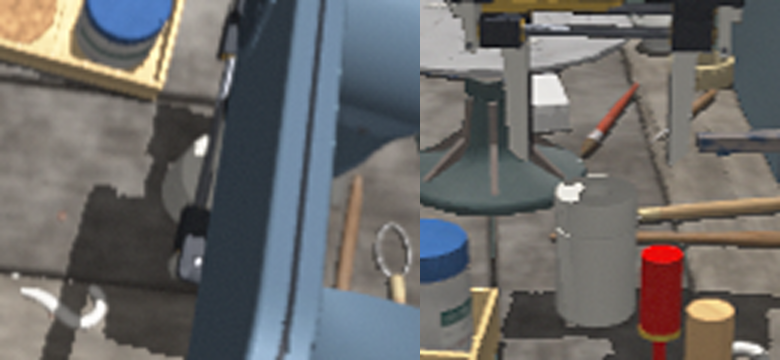

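The side crop shows the fingers straddling the mould (517 and 683, mould centre 596), so I descend.

```bash
python3 -m jog '[{"fingers":100,"tx":-3,"ty":3,"tz":12,"yaw":0.4},{"fingers":100,"tx":-3,"ty":3,"tz":26,"yaw":0.4},{"fingers":100,"tx":-3,"ty":3,"tz":40,"yaw":0.4},{"fingers":100,"tx":-3,"ty":3,"tz":54,"yaw":0.4},{"fingers":100,"tx":-3,"ty":3,"tz":65,"yaw":0.4},{"fingers":100,"tx":-3,"ty":3,"tz":69,"yaw":0.4},{"fingers":100,"tx":-3,"ty":3,"tz":69,"yaw":0.4},{"fingers":50,"tx":-3,"ty":3,"tz":69,"yaw":0.4}]' >/dev/null
python3 -c "
from h import *
go(.4385,.026,.049,-9)"
python3 -m jog '[{"fingers":50},{"fingers":50},{"fingers":40},{"fingers":40},{"fingers":40},{"fingers":40},{"fingers":40},{"fingers":40}]'
python3 -c "
from h import *
go(.4385,.026,.049,-9)"
```

```text
shift [ 0.1 -3.5  3.3] yaw 0.04 ang -8.96 pos [0.4419 0.0253 0.0523] F [ 0.3 -0.6 -0.5] w 0.0886 0.0 t 2.6
shift [ 0.1 -3.5  3.3] yaw 0.04 ang -8.96 pos [0.4419 0.0253 0.0523] F [ 0.3 -0.6 -0.5] w 0.0886 0.0 t 2.6$[0]: bad value
```

```bash
python3 -m jog '[{"fingers":50,"tx":0,"ty":0,"tz":0,"yaw":0},{"fingers":50,"tx":0,"ty":0,"tz":0,"yaw":0},{"fingers":45,"tx":0,"ty":0,"tz":0,"yaw":0},{"fingers":45,"tx":0,"ty":0,"tz":0,"yaw":0},{"fingers":45,"tx":0,"ty":0,"tz":0,"yaw":0},{"fingers":45,"tx":0,"ty":0,"tz":0,"yaw":0},{"fingers":45,"tx":0,"ty":0,"tz":0,"yaw":0},{"fingers":45,"tx":0,"ty":0,"tz":0,"yaw":0}]'
python3 -c "
from h import *
go(.4385,.026,.049,-9)
for i in range(3):
  cams.camera('side'); go(.573,.1837,.16,-9)"
```

```text
time: 3.4
ee_pos: [0.4405, 0.0256, 0.0516]
ee_rot: [[0.156, 0.988, -0.002], [0.988, -0.156, 0.0], [0.0, -0.002, -1.0]]
wrist_force: [-4.3, 1.3, 5.8]
gripper_width: 0.0574
finger_force: 29.9
shift [ 0.  -2.   2.6] yaw 0.04 ang -8.96 pos [0.4405 0.0256 0.0516] F [-4.3  1.3  5.8] w 0.0574 29.861393135797698 t 3.4
shift [ 176.8  106.1 -108.5] yaw 0.04 ang -8.96 pos [0.4405 0.0256 0.0516] F [-4.7  0.8  6. ] w 0.0575 29.86165701295249 t 3.45
shift [ 176.8  106.1 -108.5] yaw 0.04 ang -8.96 pos [0.4405 0.0256 0.0516] F [-4.5  1.2  5.3] w 0.0572 29.861460981192067 t 3.5
shift [ 176.8  106.1 -108.5] yaw 0.04 ang -8.96 pos [0.4405 0.0256 0.0516] F [-4.3  1.1  5.2] w 0.0576 29.861410305602476 t 3.55
```

```bash
python3 -m jog '[{"fingers":40,"tx":0,"ty":0,"tz":-6,"yaw":0},{"fingers":40,"tx":0,"ty":0,"tz":-20,"yaw":0},{"fingers":40,"tx":0,"ty":0,"tz":-40,"yaw":0},{"fingers":40,"tx":0,"ty":0,"tz":-60,"yaw":0},{"fingers":40,"tx":0,"ty":0,"tz":-80,"yaw":0},{"fingers":40,"tx":0,"ty":0,"tz":-100,"yaw":0},{"fingers":40,"tx":0,"ty":0,"tz":-115,"yaw":0},{"fingers":40,"tx":0,"ty":0,"tz":-125,"yaw":0}]' >/dev/null
python3 -m jog '[{"fingers":40,"tx":15,"ty":9,"tz":0,"yaw":0},{"fingers":40,"tx":40,"ty":24,"tz":0,"yaw":0},{"fingers":40,"tx":65,"ty":39,"tz":0,"yaw":0},{"fingers":40,"tx":90,"ty":54,"tz":0,"yaw":0},{"fingers":40,"tx":115,"ty":69,"tz":0,"yaw":0},{"fingers":40,"tx":140,"ty":84,"tz":0,"yaw":0},{"fingers":40,"tx":163,"ty":98,"tz":0,"yaw":0},{"fingers":40,"tx":177,"ty":106,"tz":0,"yaw":0}]'
python3 -c "
from h import *
for i in range(4): s=cams.camera('side');t=cams.camera('top')
go(.573,.1837,.0606,-9)
b=cv2.resize(s[90:300,140:300],(600,788)[:0] or (457,600),interpolation=2);a=cv2.resize(t[110:230,200:340],(343,294),interpolation=2)
o=np.zeros((600,800,3),np.uint8);o[:,:457]=b;o[:294,457:]=a;cv2.imwrite('pics/p1.png',o)"
```

```text
time: 5.15
ee_pos: [0.5748, 0.1852, 0.1759]
ee_rot: [[0.155, 0.988, -0.0], [0.988, -0.155, 0.0], [0.0, -0.0, -1.0]]
wrist_force: [0.9, -0.6, -2.7]
gripper_width: 0.0576
finger_force: 30.0
shift [  0.7  -0.3 116.1] yaw -0.01 ang -9.01 pos [0.5732 0.183  0.1767] F [-0.6  0.4 -2.4] w 0.0575 30.027671683346853 t 5.55
```

View pics/p1.png

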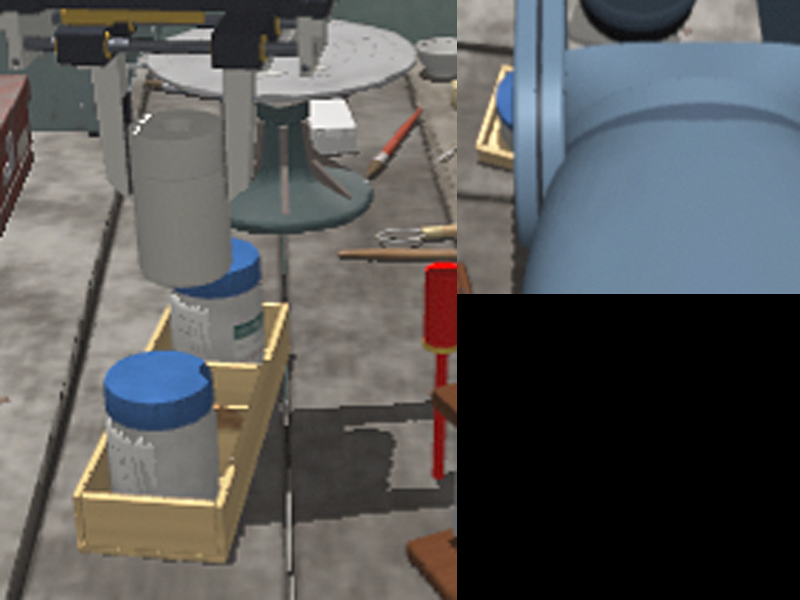

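The mould hangs upright above the middle cell, with its hole at crop (180,126), which is side pixel (203,134).

```bash
python3 -c "
from h import *
print(onz('side',(202.7,133.8),.2201))"
python3 -m jog '[{"fingers":40,"tx":0.5,"ty":0,"tz":10,"yaw":0},{"fingers":40,"tx":0.5,"ty":0,"tz":25,"yaw":0},{"fingers":40,"tx":0.5,"ty":0,"tz":40,"yaw":0},{"fingers":40,"tx":0.5,"ty":0,"tz":55,"yaw":0},{"fingers":40,"tx":0.5,"ty":0,"tz":70,"yaw":0},{"fingers":40,"tx":0.5,"ty":0,"tz":85,"yaw":0},{"fingers":40,"tx":0.5,"ty":0,"tz":95,"yaw":0},{"fingers":40,"tx":0.5,"ty":0,"tz":100,"yaw":0}]'
python3 -c "
from h import *
for i in range(4): cams.camera('side')
go(.573,.1837,.0606,-9)"
```

```text
[0.56952929 0.18545348 0.2201    ]
time: 6.35
ee_pos: [0.5729, 0.1839, 0.0753]
ee_rot: [[0.156, 0.988, -0.002], [0.988, -0.156, -0.0], [-0.001, -0.002, -1.0]]
wrist_force: [-1.0, -0.4, -1.4]
gripper_width: 0.0575
finger_force: 30.0
shift [-0.7 -1.  16.5] yaw 0.03 ang -8.97 pos [0.5741 0.1842 0.0771] F [ 0.5  0.  -2.8] w 0.0576 30.027695362223312 t 6.55
```

```bash
python3 -m jog '[{"fingers":40,"tx":-0.5,"ty":-1,"tz":3,"yaw":0},{"fingers":40,"tx":-0.5,"ty":-1,"tz":6,"yaw":0},{"fingers":40,"tx":-0.5,"ty":-1,"tz":9,"yaw":0},{"fingers":40,"tx":-0.5,"ty":-1,"tz":11,"yaw":0},{"fingers":40,"tx":-0.5,"ty":-1,"tz":13,"yaw":0},{"fingers":40,"tx":-0.5,"ty":-1,"tz":14,"yaw":0},{"fingers":40,"tx":-0.5,"ty":-1,"tz":15,"yaw":0},{"fingers":40,"tx":-0.5,"ty":-1,"tz":15,"yaw":0}]'
python3 -c "
from h import *
for i in range(4): cams.camera('side')
go(.573,.1837,.0606,-9)"
```

```text
time: 7.35
ee_pos: [0.5726, 0.1838, 0.0615]
ee_rot: [[0.156, 0.988, -0.0], [0.988, -0.156, -0.0], [-0.0, -0.0, -1.0]]
wrist_force: [0.1, -0.2, -3.1]
gripper_width: 0.0574
finger_force: 30.0
shift [-0.1  0.3  1.1] yaw 0.03 ang -8.97 pos [0.5727 0.1839 0.0617] F [-0.1 -0.4 -2.5] w 0.0574 30.027560699963942 t 7.55
```

```bash
python3 -m jog '[{"fingers":40,"tx":0,"ty":0,"tz":0.5,"yaw":0},{"fingers":40,"tx":0,"ty":0,"tz":0.8,"yaw":0},{"fingers":40,"tx":0,"ty":0,"tz":1.1,"yaw":0},{"fingers":40,"tx":0,"ty":0,"tz":1.4,"yaw":0},{"fingers":40,"tx":0,"ty":0,"tz":1.4,"yaw":0},{"fingers":40,"tx":0,"ty":0,"tz":1.4,"yaw":0},{"fingers":40,"tx":0,"ty":0,"tz":1.4,"yaw":0},{"fingers":40,"tx":0,"ty":0,"tz":1.4,"yaw":0}]'
```

```text
time: 8.35
ee_pos: [0.5727, 0.1839, 0.0606]
ee_rot: [[0.156, 0.988, 0.0], [0.988, -0.156, 0.0], [0.0, 0.0, -1.0]]
wrist_force: [-2.5, -0.3, 4.8]
gripper_width: 0.0576
finger_force: 30.0
```

Contact is made (Fz went from −2.5 to +4.8 N). I release and then rise.

```bash
python3 -m jog '[{"fingers":66,"tx":0,"ty":0,"tz":0,"yaw":0},{"fingers":70,"tx":0,"ty":0,"tz":0,"yaw":0},{"fingers":80,"tx":0,"ty":0,"tz":0,"yaw":0},{"fingers":90,"tx":0,"ty":0,"tz":0,"yaw":0},{"fingers":90,"tx":0,"ty":0,"tz":0,"yaw":0},{"fingers":90,"tx":0,"ty":0,"tz":0,"yaw":0},{"fingers":90,"tx":0,"ty":0,"tz":0,"yaw":0},{"fingers":90,"tx":0,"ty":0,"tz":0,"yaw":0}]'
python3 -m jog '[{"fingers":90,"tx":0,"ty":0,"tz":-10,"yaw":0},{"fingers":90,"tx":0,"ty":0,"tz":-30,"yaw":0},{"fingers":90,"tx":0,"ty":0,"tz":-50,"yaw":0},{"fingers":90,"tx":0,"ty":0,"tz":-70,"yaw":0},{"fingers":90,"tx":0,"ty":0,"tz":-90,"yaw":0},{"fingers":90,"tx":0,"ty":0,"tz":-110,"yaw":0},{"fingers":90,"tx":0,"ty":0,"tz":-130,"yaw":0},{"fingers":90,"tx":0,"ty":0,"tz":-140,"yaw":0}]'>/dev/null
python3 -c "
from h import *
cams.camera('side');cams.camera('side')
go(.4058,.3295,.2,-9)"
```

```text
time: 9.15
ee_pos: [0.5727, 0.1839, 0.0603]
ee_rot: [[0.156, 0.988, 0.0], [0.988, -0.156, 0.0], [0.0, 0.0, -1.0]]
wrist_force: [0.3, -0.2, 0.4]
gripper_width: 0.0839
finger_force: 0.0
shift [ 117.6 -188.5    1.8] yaw 0.03 ang -8.97 pos [0.5736 0.184  0.2024] F [-0.2 -0.5 -0.4] w 0.084 0.0 t 10.05
```

```bash
python3 -m jog '[{"fingers":60,"tx":15,"ty":-24,"tz":0,"yaw":0},{"fingers":60,"tx":35,"ty":-56,"tz":0,"yaw":0},{"fingers":60,"tx":55,"ty":-88,"tz":0,"yaw":0},{"fingers":60,"tx":75,"ty":-120,"tz":0,"yaw":0},{"fingers":60,"tx":95,"ty":-152,"tz":0,"yaw":0},{"fingers":60,"tx":110,"ty":-176,"tz":0,"yaw":0},{"fingers":60,"tx":118,"ty":-188.5,"tz":0,"yaw":0},{"fingers":60,"tx":118,"ty":-188.5,"tz":0,"yaw":0}]'>/dev/null
python3 -c "
from h import *
for i in range(4): s=cams.camera('side');t=cams.camera('top')
cv2.imwrite('pics/r1s.png',s);cv2.imwrite('pics/r1t.png',t)
go(.4058,.3295,.119,-9)
b=cv2.resize(s[100:310,150:380],(438,400),interpolation=2);a=cv2.resize(t[115:275,190:330],(350,400),interpolation=2)
cv2.imwrite('pics/r1.png',np.hstack([b,a]))"
```

```text
shift [ 0.4  0.1 81.1] yaw -0.05 ang -9.05 pos [0.4056 0.3292 0.2001] F [-0.7  1.8  0.2] w 0.0556 0.0 t 11.25
```

View pics/r1.png

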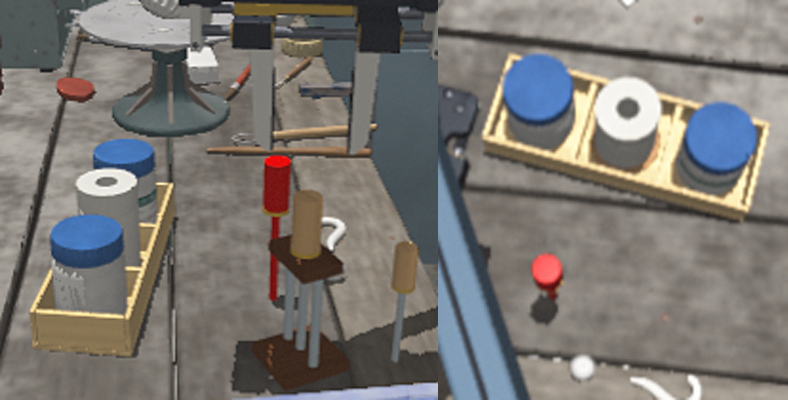

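The mould stands in the middle cell. Its hole is at composite (627,107) in the top view and (107,182) in the side view, and the fingers straddle the rod handle.

```bash
python3 - <<'E'
from h import *
def hole(n,g,uv):
    im=cv2.imread(f"pics/{g}.png").astype(float).mean(2); u,v=map(int,uv); r=5
    p=im[v-r:v+r+1,u-r:u+r+1]; w=np.clip(p.max()-25-p,0,None)
    # keep only dark blob at the centre
    m=(p<(p.max()+p.min())/2).astype(np.uint8);k,l=cv2.connectedComponents(m);w=w*(l==l[r,r])
    y,x=np.mgrid[v-r:v+r+1,u-r:u+r+1];return (x*w).sum()/w.sum(),(y*w).sum()/w.sum(),int((w>0).sum())
# hole as mean of the rim: the dark patch seen is the hole
a=hole("top","r1t",(265,157));b=hole("side","r1s",(206,195));print(a,b)
print("mouth",onz("top",a[:2],.104),onz("side",b[:2],.104),two(a[:2],b[:2]))
t0=hole("top","top0",(333,227));s0=hole("side","side0",(273,163));print("before",t0,s0,onz("top",t0[:2],.095),onz("side",s0[:2],.095))
m=cv2.imread("pics/r1t.png");h=cv2.cvtColor(m,cv2.COLOR_BGR2HSV);w=(h[...,1]<25)&(h[...,2]>185);w[:140]=w[175:]=0;w[:,:245]=w[:,285:]=0;B=blobs(w,100);print(B)
s=B[0][0];print("disc",onz("top",(s[0]+s[2]/2-.5,s[1]+s[3]/2-.5),.104))
# rod handle: top blob in top0; side
h=cv2.cvtColor(cv2.imread("pics/top0.png"),cv2.COLOR_BGR2HSV);w=(h[...,0]>10)&(h[...,0]<25)&(h[...,1]>60)&(h[...,2]>170);w[:210]=w[235:]=0;w[:,:172]=w[:,200:]=0
for x in blobs(w,20): print(x)
E
```

```text
(np.float64(265.5350289369479), np.float64(157.9418722712966), 58) (np.float64(205.50034186735544), np.float64(194.89926308592266), 45)
mouth [0.57246284 0.1843686  0.104     ] [0.5709838  0.18347479 0.104     ] (array([0.57152177, 0.18442739, 0.10472103]), np.float64(1.311246731804812))
before (np.float64(333.8667910617576), np.float64(227.47426386929413), 68) (np.float64(273.18234366789284), np.float64(163.06542301629005), 26) [0.43944723 0.02588651 0.095     ] [0.43758448 0.02389008 0.095     ]
[([253, 146, 26, 25, 458], [265.5, 158.0])]
disc [0.57232229 0.18442986 0.104     ]
([177, 216, 12, 12, 119], [182.6, 221.3])
```

```bash
python3 -m jog '[{"fingers":60,"tx":0,"ty":0,"tz":10,"yaw":0},{"fingers":60,"tx":0,"ty":0,"tz":24,"yaw":0},{"fingers":60,"tx":0,"ty":0,"tz":38,"yaw":0},{"fingers":60,"tx":0,"ty":0,"tz":52,"yaw":0},{"fingers":60,"tx":0,"ty":0,"tz":64,"yaw":0},{"fingers":60,"tx":0,"ty":0,"tz":74,"yaw":0},{"fingers":60,"tx":0,"ty":0,"tz":80,"yaw":0},{"fingers":60,"tx":0,"ty":0,"tz":80,"yaw":0}]'
python3 -c "
from h import *
for i in range(4): s=cams.camera('side')
go(.4058,.3295,.119,-9)
cv2.imwrite('pics/r2.png',cv2.resize(s[180:310,270:400],(520,520),interpolation=2))"
```

```text
time: 12.05
ee_pos: [0.4044, 0.3295, 0.1193]
ee_rot: [[0.156, 0.988, -0.001], [0.988, -0.156, -0.001], [-0.001, -0.001, -1.0]]
wrist_force: [-0.8, -0.2, -0.3]
gripper_width: 0.0556
finger_force: 0.0
shift [-0.5  0.6  1.9] yaw 0.03 ang -8.97 pos [0.4053 0.3301 0.1209] F [-0.3 -0.3 -0.1] w 0.0556 0.0 t 12.25
```

View pics/r2.png

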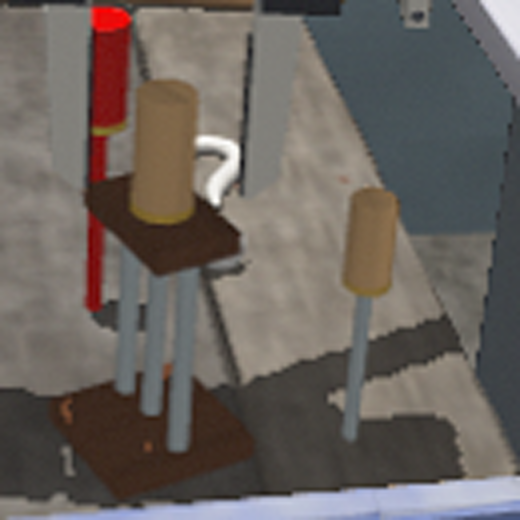

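The side crop shows the fingers either side of the handle, with tips at crop (65,188) and (262,193), i.e. side px (286,227) and (335.5,228). I'll check their depth.

```bash
python3 -c "
from h import *
for p in((65,188),(262,193)): print(onz('side',(p[0]/4+270,p[1]/4+180),.121))
print('handle top',onz('side',(166/4+270,91/4+180),.16))
X=np.array([.4056,.33,.121]);d=np.array([.988,-.156,0])
for k in(-.036,.036): print((proj('side',X+k*d)-[270,180])*4)
print((proj('side',np.array([.405,.33,.16]))-[270,180])*4)
"
```

```text
[0.44088321 0.33189118 0.121     ]
[0.36756436 0.33940292 0.121     ]
handle top [0.40410079 0.32950758 0.16      ]
[253.60089783 188.03721309]
[ 62.32411394 177.97722273]
[163.76946421  91.67934589]
```

The depth agrees, so I close on the handle.

```bash
python3 -m jog '[{"fingers":40,"tx":0,"ty":0,"tz":0,"yaw":0},{"fingers":30,"tx":0,"ty":0,"tz":0,"yaw":0},{"fingers":20,"tx":0,"ty":0,"tz":0,"yaw":0},{"fingers":10,"tx":0,"ty":0,"tz":0,"yaw":0},{"fingers":5,"tx":0,"ty":0,"tz":0,"yaw":0},{"fingers":5,"tx":0,"ty":0,"tz":0,"yaw":0},{"fingers":5,"tx":0,"ty":0,"tz":0,"yaw":0},{"fingers":5,"tx":0,"ty":0,"tz":0,"yaw":0}]'
python3 -c "
from h import *
for i in range(2): cams.camera('side')
go(.4058,.3295,.119,-9)"
```

```text
time: 13.05
ee_pos: [0.4049, 0.3298, 0.1203]
ee_rot: [[0.156, 0.988, 0.0], [0.988, -0.156, 0.0], [0.0, 0.0, -1.0]]
wrist_force: [-0.1, -1.0, -0.0]
gripper_width: 0.0233
finger_force: 30.0
shift [-0.2  0.9  1.4] yaw 0.03 ang -8.97 pos [0.4049 0.3298 0.1204] F [ 0.8 -0.1  1.4] w 0.0238 29.99878764152527 t 13.15
```

```bash
python3 -m jog '[{"fingers":5,"tx":0,"ty":0,"tz":-5,"yaw":0},{"fingers":5,"tx":0,"ty":0,"tz":-20,"yaw":0},{"fingers":5,"tx":0,"ty":0,"tz":-40,"yaw":0},{"fingers":5,"tx":0,"ty":0,"tz":-60,"yaw":0},{"fingers":5,"tx":0,"ty":0,"tz":-80,"yaw":0},{"fingers":5,"tx":0,"ty":0,"tz":-100,"yaw":0},{"fingers":5,"tx":0,"ty":0,"tz":-120,"yaw":0},{"fingers":5,"tx":0,"ty":0,"tz":-135,"yaw":0}]'
python3 -c "
from h import *
for i in range(4): s=cams.camera('side')
go(.5718,.1842,.24,-9)
cv2.imwrite('pics/r3s.png',s);cv2.imwrite('pics/r3.png',cv2.resize(s[90:310,190:400],(572,600),interpolation=2))"
```

```text
time: 13.95
ee_pos: [0.4048, 0.3299, 0.2567]
ee_rot: [[0.156, 0.988, 0.001], [0.988, -0.156, 0.001], [0.001, 0.001, -1.0]]
wrist_force: [-0.2, 0.3, -0.3]
gripper_width: 0.0234
finger_force: 30.0
shift [-117.7  187.9   14.9] yaw 0.03 ang -8.97 pos [0.4046 0.3297 0.255 ] F [-0.  -0.2 -0.7] w 0.0237 29.997765719890594 t 14.15
```

View pics/r3.png

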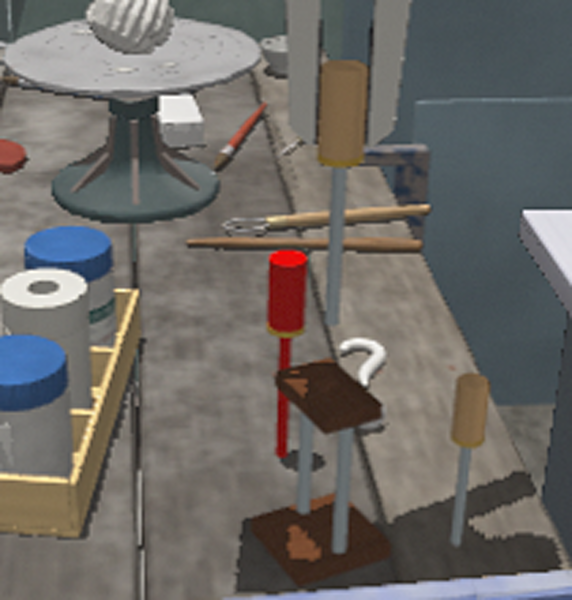

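The rod is lifted clear, with its handle top at crop (343,68) and its tip at (333,324). I'll check the tilt, then move over the mould.

```bash
python3 -c "
from h import *
f=lambda x,y:((x+.5)*210/572-.5+190,(y+.5)*220/600-.5+90)
print('tip',onz('side',f(333,323),.1496),'top',onz('side',f(343,69),.2946))
for z in(.1496,.2946): print((proj('side',np.array([.4041,.3297,z]))-[190,90])*2.726)
"
python3 -m jog '[{"fingers":5,"tx":-12,"ty":19,"tz":0,"yaw":0},{"fingers":5,"tx":-30,"ty":48,"tz":0,"yaw":0},{"fingers":5,"tx":-50,"ty":80,"tz":0,"yaw":0},{"fingers":5,"tx":-70,"ty":112,"tz":0,"yaw":0},{"fingers":5,"tx":-88,"ty":140,"tz":0,"yaw":0},{"fingers":5,"tx":-104,"ty":166,"tz":0,"yaw":0},{"fingers":5,"tx":-114,"ty":182,"tz":0,"yaw":0},{"fingers":5,"tx":-118,"ty":188,"tz":0,"yaw":0}]'
python3 -c "
from h import *
for i in range(4): s=cams.camera('side')
t=cams.camera('top')
go(.5718,.1842,.24,-9)
cv2.imwrite('pics/i1s.png',s);cv2.imwrite('pics/i1.png',np.hstack([cv2.resize(s[90:250,150:270],(450,600),interpolation=2),cv2.resize(t[80:240,200:290],(338,600),interpolation=2)]))"
```

```text
tip [0.40259962 0.32699649 0.1496    ] top [0.40467628 0.33049068 0.2946    ]
[330.38879827 324.40410863]
[343.322673   67.6053728]
time: 14.95
ee_pos: [0.5727, 0.1826, 0.2537]
ee_rot: [[0.158, 0.987, -0.002], [0.987, -0.158, -0.0], [-0.001, -0.002, -1.0]]
wrist_force: [0.1, 0.6, -0.6]
gripper_width: 0.0237
finger_force: 30.0
shift [-0.7  0.8 15.2] yaw 0.1 ang -8.9 pos [0.5711 0.185  0.2552] F [-0.3 -0.5 -0.9] w 0.0237 29.99773532152176 t 15.2
```

View pics/i1.png

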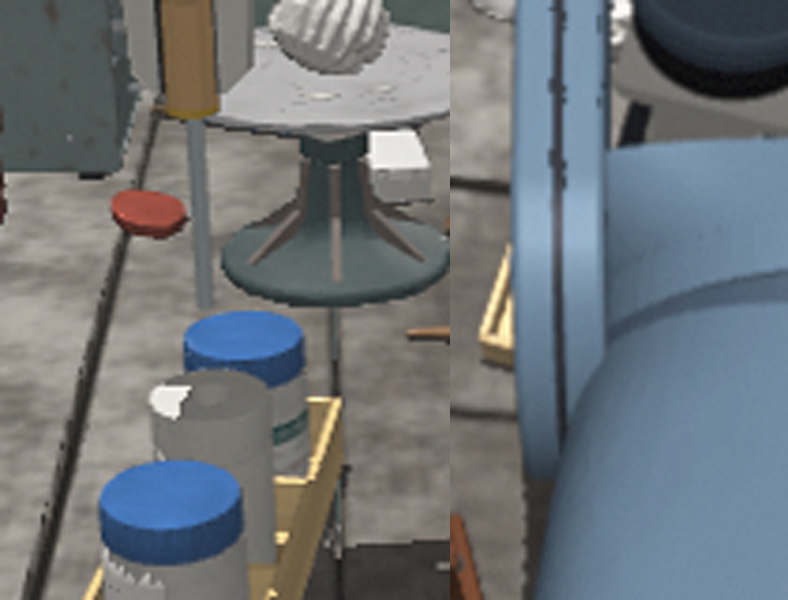

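The rod hangs upright above the mould, with its tip at crop (205,307) and the hole at (211,397).

```bash
python3 -c "
from h import *
f=lambda x,y:((x+.5)/3.75-.5+150,(y+.5)/3.75-.5+90)
print('tip',onz('side',f(205,306),.1498),'hole',onz('side',f(211,397),.104))
im=cv2.imread('pics/i1s.png').astype(int)
for r in(125,135,145,155,165,170): print(r,im[r,196:212].mean(1).round().astype(int))
for i in range(6): cams.camera('side'); go(.5715,.1845,.24,-9)
"
```

```text
tip [0.57074543 0.18219103 0.1498    ] hole [0.5701439  0.18590953 0.104     ]
125 [127 127 127 123  98 107 109 105 110 125 125 126 127 122 119 118]
135 [129 132 137 140 114 102 108 105 106 135 167 162 162 158 156 156]
145 [100 100 107 135 145 108 105 110 103 112 146 137 133 137 141 145]
155 [127 124 123 123 119 107 102 108 108 102 100 106 106 103  94  97]
165 [140 139 140 136 131 125 107 105 108 104 107 126 124 127 135 125]
170 [128 123 125 130 134 133 117 105 108 108 100 106 118 123 125 127]
shift [-0.5  0.4 15.4] yaw 0.12 ang -8.88 pos [0.5712 0.1851 0.2554] F [ 0.8 -0.3 -0.5] w 0.0239 29.99775141477585 t 15.25
shift [-0.5  0.3 15.5] yaw 0.12 ang -8.88 pos [0.5713 0.185  0.2555] F [-0.6  0.1 -0.8] w 0.0234 29.997678995132446 t 15.3
shift [-0.4  0.1 15.6] yaw 0.12 ang -8.88 pos [0.5714 0.1849 0.2556] F [-0.   0.4 -1.1] w 0.0232 29.997804164886475 t 15.35
shift [-0.3 -0.  15.6] yaw 0.11 ang -8.89 pos [0.5715 0.1848 0.2556] F [ 0.8 -0.1 -0.8] w 0.0232 29.99764770269394 t 15.4
shift [-0.2 -0.2 15.6] yaw 0.09 ang -8.91 pos [0.5717 0.1846 0.2556] F [-0.1 -0.2 -1.4] w 0.0236 29.99758243560791 t 15.45
shift [-0.  -0.3 15.5] yaw 0.08 ang -8.92 pos [0.5718 0.1845 0.2555] F [ 0.3  0.5 -0.8] w 0.0239 29.997645020484924 t 15.5
```

```bash
python3 -m jog '[{"fingers":5,"tx":0,"ty":0,"tz":5,"yaw":0},{"fingers":5,"tx":0,"ty":0,"tz":12,"yaw":0},{"fingers":5,"tx":0,"ty":0,"tz":19,"yaw":0},{"fingers":5,"tx":0,"ty":0,"tz":26,"yaw":0},{"fingers":5,"tx":0,"ty":0,"tz":32,"yaw":0},{"fingers":5,"tx":0,"ty":0,"tz":36,"yaw":0},{"fingers":5,"tx":0,"ty":0,"tz":38,"yaw":0},{"fingers":5,"tx":0,"ty":0,"tz":38,"yaw":0}]'
python3 -c "
from h import *
a=[cams.camera('side').astype(float) for i in range(14)][8:]
s=np.mean(a,0).astype(np.uint8)
go(.5715,.1845,.24,-9)
cv2.imwrite('pics/i2s.png',s);cv2.imwrite('pics/i2.png',cv2.resize(s[150:225,170:245],(600,600),interpolation=2))"
```

```text
time: 16.3
ee_pos: [0.5721, 0.1839, 0.217]
ee_rot: [[0.156, 0.988, -0.0], [0.988, -0.156, -0.0], [-0.0, -0.0, -1.0]]
wrist_force: [-0.6, -0.0, 0.2]
gripper_width: 0.0238
finger_force: 30.0
shift [  0.4  -0.7 -22.7] yaw 0.03 ang -8.97 pos [0.5721 0.1839 0.2173] F [-0.9  0.4 -0.6] w 0.0234 29.997678101062775 t 17.0
```

View pics/i2.png

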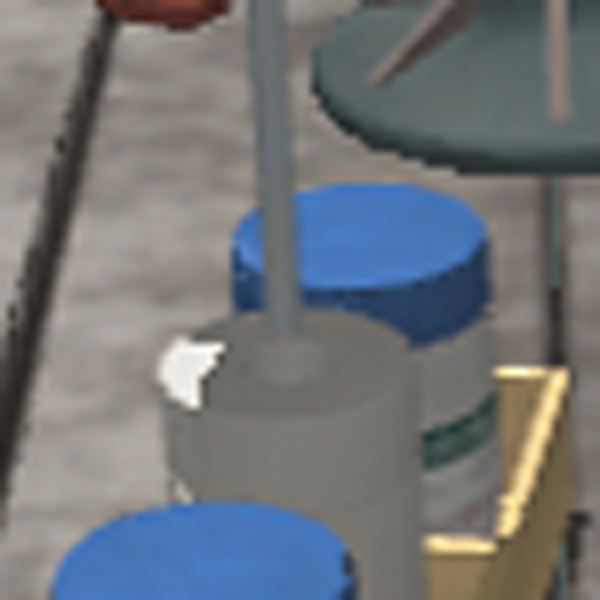

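The tip is at crop (286,~327) just above the hole at (292,361), which looks nearly centred. I have now viewed 11 pictures, one over the limit of 10, so the rest is numeric only.

```bash
python3 -c "
from h import *
f=lambda x,y:((x+.5)/8-.5+170,(y+.5)/8-.5+150)
print('tip',onz('side',f(286,327),.1119),'hole',onz('side',f(292,361),.104))
im=cv2.imread('pics/i2s.png').astype(int).mean(2)
# shank centre columns (subpixel) by template of expected dark band
for r in(155,160,165,170,175,180,185,190): print(r,im[r,198:212].round().astype(int))
print(im[190:202,196:218].round().astype(int))
h=proj('side',np.array([.5715,.184,.104]));print(h,proj('side',np.array([.5715,.184,.1119])),proj('side',np.array([.5715,.184,.15])))
"
```

```text
tip [0.57100962 0.1814085  0.1119    ] hole [0.57001663 0.18268162 0.104     ]
155 [124 124 117 101 106 110 106 104 108 106 106 104  95  97]
160 [145 147 141 115 103 109 107 109 130 145 129  61  83  95]
165 [140 138 133 124 100 109 110 107 116 126 125 128 137 126]
170 [128 131 136 132 106 107 110 105 105 119 118 123 126 129]
175 [154 155 153 140 110 105 110 106 106 120 129 128 128 127]
180 [155 131 133 124 115 105 109 108 106 114 129 128 128 128]
185 [116  75  69  71  82 100 111 111 102 101 119 122 131 130]
190 [106 107 109 108 106 104 109 112 105 102 107 106 107 107]
[[117 106 106 107 109 108 106 104 109 112 105 102 107 106 107 107 107 106
  107 107 105  94]
 [102 103 106 107 107 108 108 108 108 111 106 102 106 106 107 106 106 106
  106 106 106 107]
 [115 114 104 107 108 107 106 107 109 114 113 113 112 108 106 107 106 106
  106 106 105 105]
 [244 228 102 106 107 108 113 117 118 119 121 119 119 116 112 108 107 107
  106 106 106 106]
 [222  94 103 106 107 108 111 115 117 118 120 118 117 115 111 107 107 106
  107 106 106 107]
 [222  99 105 105 102 105 111 115 117 118 118 119 116 114 110 104 106 107
  107 107 107 107]
 [ 95 102 106 104 100 105 111 114 117 119 120 120 117 115 111 106 107 108
  108 108 108 108]
 [101 105 106 106 107 108 109 111 117 119 119 116 109 111 108 107 107 108
  108 108 108 108]
 [104 107 107 106 106 107 106 106 107 110 106 105 106 107 107 107 109 108
  110 109 109 109]
 [105 106 107 107 106 107 107 107 107 108 107 108 109 108 109 108 108 109
  109 109 110 112]
 [105 107 106 106 106 106 106 107 107 108 107 107 108 109 109 108 108 108
  110 114 117 115]
 [111 110 108 107 107 107 108 108 108 107 108 108 107 108 109 111 116 118
  118 116 115 113]]
[205.19695874 195.03800375] [204.9620224  191.08499087] [203.80640648 171.55837886]
```

Within about 1 mm; correcting 0.5 mm and lowering 51 mm slowly.

```bash
python3 -m jog '[{"fingers":5,"tx":0.4,"ty":-0.6,"tz":0,"yaw":0},{"fingers":5,"tx":0.4,"ty":-0.6,"tz":0,"yaw":0},{"fingers":5,"tx":0.4,"ty":-0.6,"tz":2,"yaw":0},{"fingers":5,"tx":0.4,"ty":-0.6,"tz":4,"yaw":0},{"fingers":5,"tx":0.4,"ty":-0.6,"tz":7,"yaw":0},{"fingers":5,"tx":0.4,"ty":-0.6,"tz":10,"yaw":0},{"fingers":5,"tx":0.4,"ty":-0.6,"tz":13,"yaw":0},{"fingers":5,"tx":0.4,"ty":-0.6,"tz":15,"yaw":0}]'
python3 -c "
from h import *
for i in range(6): s=cams.camera('side')
go(.5715,.1845,.166,-9)
im=s.astype(int).mean(2)
print(im[186:200,198:214].round().astype(int))"
```

```text
time: 17.8
ee_pos: [0.5715, 0.1844, 0.2018]
ee_rot: [[0.156, 0.988, -0.0], [0.988, -0.156, -0.0], [-0.0, -0.0, -1.0]]
wrist_force: [0.0, -0.5, -0.1]
gripper_width: 0.0236
finger_force: 30.0
shift [ 0.  -0.3 36.4] yaw 0.03 ang -8.97 pos [0.5717 0.1844 0.2024] F [ 0.1 -0.4 -0.4] w 0.0234 29.99771475791931 t 18.1
[[121  75  69  71  80  93 109 111 107  97  74  75  79  76  68  76]
 [129  72  62  64  75  91 109 112 109  99  73  70  76  71  68  74]
 [138  91  61  66  77  91 109 111 109 100  90  89  89  82  73  75]
 [123 100 104 116 109 104 107 111 110 103 104 109 107 108 108 106]
 [106 108 109 110 108 104 106 109 108 104 103 108 108 109 108 108]
 [108 109 108 108 108 103 108 111 110 102  98 110 107 108 107 107]
 [106 108 109 108 108 107 106 112 110 104 101 112 106 108 107 108]
 [104 108 108 108 116 114 106 110 111 106 108 118 113 108 107 107]
 [106 108 108 108 113 112 106 110 111 103 108 117 111 110 109 108]
 [108 107 102 107 113 113 105 112 112 107 109 118 111 106 107 108]
 [107 105 101 107 113 112 105 111 111 107 110 118 110 108 108 108]
 [109 107 108 108 110 109 107 112 112 105 102 111 109 107 108 109]
 [107 106 107 107 109 107 111 112 107 108 110 108 109 110 109 109]
 [108 108 108 108 108 107 108 108 109 109 109 109 109 110 109 110]]
```

```bash
python3 -m jog '[{"fingers":5,"tx":0,"ty":-0.4,"tz":4,"yaw":0},{"fingers":5,"tx":0,"ty":-0.4,"tz":9,"yaw":0},{"fingers":5,"tx":0,"ty":-0.4,"tz":14,"yaw":0},{"fingers":5,"tx":0,"ty":-0.4,"tz":20,"yaw":0},{"fingers":5,"tx":0,"ty":-0.4,"tz":26,"yaw":0},{"fingers":5,"tx":0,"ty":-0.4,"tz":31,"yaw":0},{"fingers":5,"tx":0,"ty":-0.4,"tz":35,"yaw":0},{"fingers":5,"tx":0,"ty":-0.4,"tz":36,"yaw":0}]'
python3 -c "
from h import *
for i in range(10): s=cams.camera('side')
go(.5713,.1845,.166,-9)
im=s.astype(int).mean(2)
print(im[182:200,198:214].round().astype(int))"
```

```text
time: 18.9
ee_pos: [0.5709, 0.1844, 0.1656]
ee_rot: [[0.156, 0.988, -0.001], [0.988, -0.156, -0.0], [-0.0, -0.001, -1.0]]
wrist_force: [0.1, -0.7, -1.9]
gripper_width: 0.0235
finger_force: 30.0
shift [ 0.  -0.   0.4] yaw 0.03 ang -8.97 pos [0.5713 0.1845 0.1664] F [-0.1 -0.8 -0.2] w 0.0235 29.997507333755493 t 19.4
[[141  82 122 139 127 111 106 112 106 113 127 126 127 129 129 129]
 [133  70  81 103 120 110 105 111 109 109 122 129 129 129 130 129]
 [125  89  96  76  85  92 107 111 108 112 124 131 131 131 130 130]
 [118  75  72  72  77  88 109 111 109 107 109 124 135 132 132 133]
 [123  74  68  71  76  87 106 111 110 101  77  74  80  75  68  79]
 [131  75  62  64  75  86 109 111 111 100  76  71  76  70  67  74]
 [138  90  62  67  75  88 109 110 110 103  89  90  90  81  74  77]
 [125 101 104 117 110 108 105 111 111 106 101 110 110 110 109 106]
 [107 107 110 109 109 108 104 111 110 106 102 108 108 109 108 107]
 [108 109 110 107 109 107 103 111 113 105 103 109 109 107 107 108]
 [109 109 108 109 107 106 104 110 112 105 103 110 108 109 108 109]
 [108 109 109 110 116 115 105 109 111 106 106 119 114 108 109 109]
 [109 108 107 109 112 111 104 110 111 107 107 117 112 109 109 109]
 [110 107 104 106 114 113 103 108 112 107 109 118 111 104 109 108]
 [109 105 103 108 114 111 102 109 111 107 105 116 112 108 108 110]
 [109 109 107 109 110 109 108 108 112 106 102 113 110 108 110 109]
 [108 108 107 109 107 107 111 113 109 108 109 109 109 111 111 110]
 [109 108 108 108 108 109 108 109 110 108 109 109 108 110 111 109]]
```

```bash
python3 -c "
from station import manip
print(manip.close_job())"
```

```text
the job is handed in; nothing more can be done
None
```

I handed the job in at 19.4 s with the mould upright and released on the cork pad and the jars left in their cells; the rod is held upright, centred in the hole to about 1 mm with its tip about half-way down, and no contact force showed while lowering it, but I viewed 11 pictures, one over the limit of 10.

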